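# Purge the welding torch's gas line

### The job

Get argon flowing through the torch line: with a fingertip, push the gas unit's valve lever round until the valve is fully open (lever in line with its pipe), then reach into the deep round well on top of the unit and press the sunken purge key right to the bottom. Keep it held down: the program finishes while the finger is still holding the key at the bottom. Push, never pinch, the lever; do not press the purge key before the valve is open, leave the raised key alone, and leave everything lying about on the bench where it is.

Things in the scene. Friction and masses are not known exactly. Their poses are not given: they have to be found in the camera images.
- unit: torch-gas unit bolted to the bench: foot plate 100 x 250 mm (long along its y) with three grey modules 72 x 72 mm at y = -72, 0, 72 mm, flat tops 86 mm up. Which is where varies: deep well, raised key 8 mm proud, gauge 12 mm proud. Brass pipe with valve out of its right end (down into the bench at y = -240), a short one at the left (y = 140). Origin: plate centre, on the bench; x away from the robot, y left
- valve_stem (a point): the pivot of the valve lever, on its vertical axis, at the lever's mid-height 78 mm above the bench; 170 mm to the right of the unit's middle and 20 mm behind it; axes as the unit's
- lever_grip (a point): middle of the black grip of the valve lever, 77 mm from the pivot, 78 mm above the bench. The grip is 70 mm long (42 to 112 mm from the pivot), 22 mm wide, 10 mm high, with free space above, below and to both sides. The point's x axis runs from the grip back to the pivot, z is up
- valve_lever (a joint): angle of the valve lever (rad): 0 shut, pointing along the unit's -x (to the robot, across the pipe); 1.57 fully open, against its stop, pointing along the unit's -y (right, over its pipe). Starts between 0 and 0.4. Turns anticlockwise seen from above, friction 0.25 N m (about 3 N at the grip), stays where it is left
- purge_well (a point): centre of the mouth of the well in the purge module, 86 mm above the bench, axes as the unit's. The well is round, straight down, 49 mm across and 36 mm deep, with a steel ring 1.5 mm high round its mouth
- purge_face (a point): centre of the top face of the purge key, which moves with the key: 21 mm below the mouth of the well when not pressed. The key is a black disc 28 mm across in the middle of the well
- purge_key (a joint): how far the purge key is pressed (m): 0 released, 0.006 at the bottom. Spring-loaded: it starts to move at about 1.4 N, needs about 4.5 N at the bottom, and springs back when let go
- coolant_face (a point): centre of the top face of the coolant-test key, a black disc 31 mm across that stands 8 mm proud of the top of its module (94 mm above the bench). Not to be pressed
- coolant_key (a joint): how far the coolant-test key is pressed (m): 0 released, 0.006 at the bottom. Must stay released
- tube_mid (a point): a 25 mm square steel tube offcut, 170 mm long, lying on the bench in front of the unit (this point: its middle, 12.5 mm up). To be left alone
- cup_small_mid (a point): the smaller pink ceramic torch nozzle, 25 mm across, 46 mm tall, standing on the bench near the unit's front right corner, beside where the valve lever points when shut (this point: half-way up). To be left alone
- cup_large_mid (a point): the larger pink ceramic torch nozzle, 31 mm across, 46 mm tall, standing behind the unit (this point: half-way up). To be left alone
- cap_mid (a point): a wheel's aluminium centre cap, 64 mm across, 17 mm high, lying on the bench to the right of the lever (this point: 8 mm up). To be left alone
- brush: a wire brush with a wooden handle, 220 mm long, lying on the far part of the bench. To be left alone
- hammer: a hammer lying on the bench to the left. To be left alone
- spray: a closed grey bottle, 52 mm across, 120 mm tall, standing behind the unit to the left (origin: centre of its underside). To be left alone

How it is judged:
By the outcome, as a careful person would: the job done as asked, in the order asked, and still so for the second after the job is handed in, while the arm keeps its last pose, push and grip.
It also fails if it takes over 48 s, if anything falls off the work surface, if the arm or the gripper's body presses on something with over 40 N, if the wrist force passes 120 N, or if a joint passes its speed limit or range.

### The arm

A 7-joint arm with a two-finger parallel gripper is mounted at the origin on the work surface. World frame = base frame: x ahead of the robot, y to its left, z up, the work surface at z = 0. Lengths are in m, angles in rad, forces in N, time in s.
With the tool pointing down it reaches from about 0.35 to 0.9 m from the base axis. Payload 7.2 kg.
Tool frame: the origin (TCP) lies midway between the tips of the shut fingers; the grasp point (between the pads) lies bot.tcp_to_grasp behind it (bot.tcp_to_grasp is the distance from the TCP to the grasp point, in m); z points along the fingers, y is the line along which they close (so a half turn about z gives the same grasp; the last joint's range is limited). The gripper opens to 85 mm and grips with 20 to 120 N. Pads are 22 mm wide; open, the fingers measure 114 mm over their backs; the gripper's body (76 mm by 85 mm) begins 54 mm behind the grasp point. The pads swing forward as they close: fully open they stand 13 mm farther back than shut.
Start: joints at [1.164, 0.411, -0.013, 1.596, 0.006, 1.134, -0.082], TCP at [0.208, -0.589, 0.231] pointing down, gripper open.
Joint ranges: [-2.95, 2.95], [-0.29, 1.99], [-1.47, 1.44], [0.14, 2.54], [-1.03, 4.17], [0.13, 1.85], [-2.86, 2.86]. Speed limits (rad/s): [2.39, 2.39, 3.01, 3.01, 3.14, 3.14, 3.14].

### API

Orientations are given as [roll, pitch, yaw] about the fixed x, y, z axes, in that order (R = Rz(yaw) Ry(pitch) Rx(roll)).
In Python, from station import bot, effector, kin, status, read_camera, calibration, order gives the robot as it stands. Calls block until the motion is done:
- bot.move_ptp(position, orientation): joint-space move of the TCP to a pose.
- bot.move_l(position, attitude=None, max_speed=0.15): straight line of the TCP; attitude=None keeps the orientation; max_speed is the mean speed in m/s.
- bot.set_joints(angles): joint-space move.
- effector.release() and effector.grasp(force=None): open the fingers fully, or close them until they stop; force is the grip in N (None keeps the last).
- bot.dwell(seconds).
- kin.inverse_kinematics(position, orientation): joint angles nearest the present ones, or None.
- status.get_state(): the state.
- read_camera(name): name is "scene" or "top" or "wrist"; returns the picture (420x560x3 uint8, red, green, blue); there is no depth.
- calibration(name): a dict with "mtx" (3x3 intrinsics, pixels), "D" ([k1, k2, p1, p2, k3] as OpenCV has them; the pictures are not rectified), "eye" and "orientation" of the camera in the world. Camera axes: x right, y down, z forward; pixel columns grow to the right and rows downward; lengths in m; the calibration is good to about 2 mm. A picture is of the moment at which its call begins: read the wrist's pose just before it. calibration takes no time and is no camera call; for the wrist camera it gives the pose at the moment of the call.
A pose or a line that the arm cannot do raises bot.Unreachable and nothing moves.
- order.finish_job(): hands the job in; it is judged then, once.
The state is a dict: "t": time; "joint_pos": joint angles; "qd": joint speeds; "effort": joint torques, N m; "tcp_pos": TCP position; "tcp_rot": TCP orientation; "force": force on the tool from outside, world axes, zero at the start; "wrist_torque": the same for the moment, N m; "gripper_width": opening from 0.0 (shut) to 1.0 (fully open); "gripper_force": force on a finger pad.
Only numpy, scipy, OpenCV 4.12 (cv2) and the standard library are available. Lean on these libraries where they do the work, as an engineer would, in place of code of your own. Each camera call takes 0.05 s, during which the arm holds its last target. There are 200 camera calls.

## Working session

There is one attempt and no reset: what is moved stays moved. The work goes in short steps, each a Python script; the robot and the scene stay as the last script left them, time stands still between calls to the robot, and variables do not carry over. Pictures are saved under pics/ and viewed, at most 10 in all, crops included, and the job is handed in when it is done.

```bash
mkdir -p pics; ls; python3 - <<'E'
from station import *
import cv2
for n in("scene","top"):
    c=calibration(n);print(n,c)
    cv2.imwrite(f"pics/{n}0.png",read_camera(n)[:,:,::-1])
s=status.get_state();print(s, bot.tcp_to_grasp)
E
```

```text
pics
scene {'mtx': array([[466.76359003,   0.        , 277.47927802],
       [  0.        , 466.76359003, 212.89321977],
       [  0.        ,   0.        ,   1.        ]]), 'D': array([-0.14966996,  0.        ,  0.        ,  0.        ,  0.        ]), 'eye': array([ 1.27082699, -0.17291205,  0.80461513]), 'orientation': array([-2.34189147e+00, -1.72155914e-03,  1.16746007e+00])}
top {'mtx': array([[403.03501247,   0.        , 276.78201031],
       [  0.        , 403.03501247, 208.35883582],
       [  0.        ,   0.        ,   1.        ]]), 'D': array([-0.01786656,  0.        ,  0.        ,  0.        ,  0.        ]), 'eye': array([0.45431155, 0.15588475, 0.92801178]), 'orientation': array([-2.96301078, -0.04132517, -1.57530194])}
{'t': 0.1, 'joint_pos': array([ 1.16379343,  0.41180823, -0.01267977,  1.59694722,  0.00560458,
        1.13430023, -0.08220496]), 'qd': array([ 0.00209446, -0.00194198,  0.00102782, -0.00237   , -0.00045444,
       -0.00083401,  0.00046006]), 'effort': array([ 3.07460956e-03, -6.01827264e+01,  6.84269182e-01, -3.00083828e+01,
        1.39518123e-02,  6.53636700e-03,  4.75322395e-05]), 'tcp_pos': array([ 0.20752376, -0.58907708,  0.23054999]), 'tcp_rot': array([-3.14017000e+00,  1.17729704e-04,  3.38794542e-01]), 'force': array([-0.32061243,  0.47867541,  0.83796011]), 'wrist_torque': array([ 0.02320718, -0.01299681,  0.01542861]), 'gripper_force': 0.0, 'gripper_width': 1.0017852742061546} 0.0187
```

View pics/scene0.png

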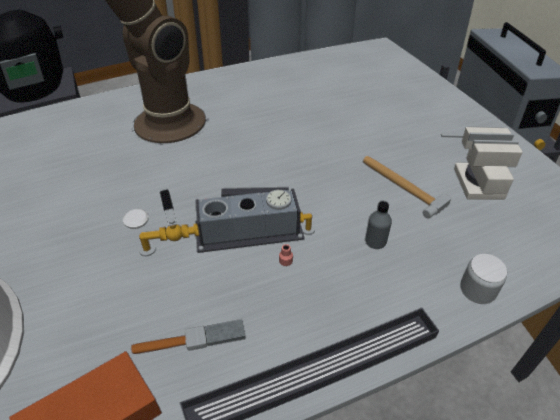

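View pics/top0.png

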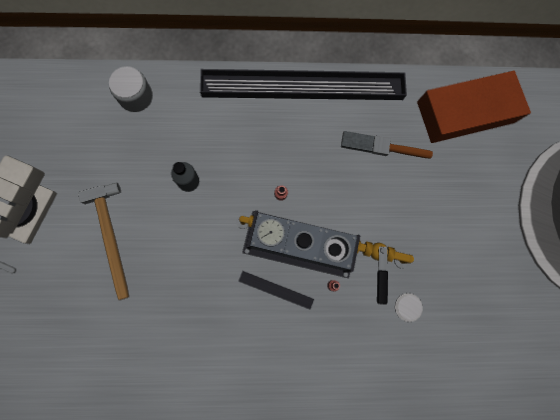

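The scene picture shows the well in the right-hand module (215,209), with the raised key in the middle and the gauge on the left. In the top picture the well is at (336,249), key (304,241), gauge (271,232), grip (382,287), small cup (334,286), cap (408,307) and pipe end (405,258). Next I'll locate these precisely.

```bash
cat > h.py <<'E'
from station import *
import cv2, numpy as np
from scipy.spatial.transform import Rotation as R
def ray(c,uv):
    p=cv2.undistortPoints(np.array([[uv]],float),c["mtx"],c["D"])[0,0]
    return c["eye"], R.from_euler("xyz",c["orientation"]).as_matrix()@[*p,1]
def onz(c,uv,z):
    e,d=ray(c,uv); return e+d*(z-e[2])/d[2]
def blob(mask,c,uv,z,r):
    """centroid + area + minAreaRect of the component nearest uv"""
    n,l,st,ce=cv2.connectedComponentsWithStats(mask.astype(np.uint8))
    i=min([k for k in range(1,n) if st[k,4]>r],key=lambda k:np.hypot(*(ce[k]-uv)))
    pts=np.argwhere(l==i)[:,::-1].astype(np.float32)
    return ce[i],st[i,4],cv2.minAreaRect(pts),onz(c,ce[i],z)
E
python3 - <<'E'
from h import *
im=cv2.imread("pics/top0.png");c=calibration("top")
g=im.max(2).astype(int);mn=im.min(2).astype(int)
dark=g<45; light=mn>140
for n,m,uv,z,a in(("grip",g<35,(382,287),.083,60),("gauge",light,(271,232),.098,60),("ring",light,(336,249),.0875,30),("cap",light,(408,307),.017,100),("well dark",g<35,(335,250),.065,20),("ckey",g<35,(304,241),.094,20),
 ("cup",(im[:,:,2].astype(int)-im[:,:,0]>35),(334,286),.046,20),("tube",g<70,(276,290),.025,200)):
    try:
        r=blob(m,c,uv,z,a);print(n,r[0].round(1),r[1],np.round(r[2][1],1),round(r[2][2]),r[3].round(4))
    except Exception as e:print(n,e)
cv2.imwrite("pics/topz.png",cv2.resize(im[195:325,230:430],None,fx=4,fy=4,interpolation=2))
E
```

```text
grip [382.1 286.9] 335 [32. 10.] 90 [ 0.4409 -0.0989  0.083 ]
gauge [335.5 249.2] 121 [19.8 17. ] 45 [ 5.186e-01 -5.000e-04  9.800e-02]
ring [335.5 249.2] 121 [19.8 17. ] 45 [ 0.5194 -0.0024  0.0875]
cap [409.7 306.9] 474 [23.7 23.7] 27 [ 0.3955 -0.1792  0.017 ]
well dark [334.5 249.3] 113 [11. 11.] 90 [ 0.5209 -0.0045  0.065 ]
ckey [303.7 240.2] 172 [14. 14.] 90 [0.5377 0.0649 0.094 ]
cup [333.4 285.5] 58 [ 9. 10.] 90 [ 0.4442 -0.0033  0.046 ]
tube [276.  289.8] 859 [76.7 11.1] 22 [0.4352 0.1204 0.025 ]
```

View pics/topz.png

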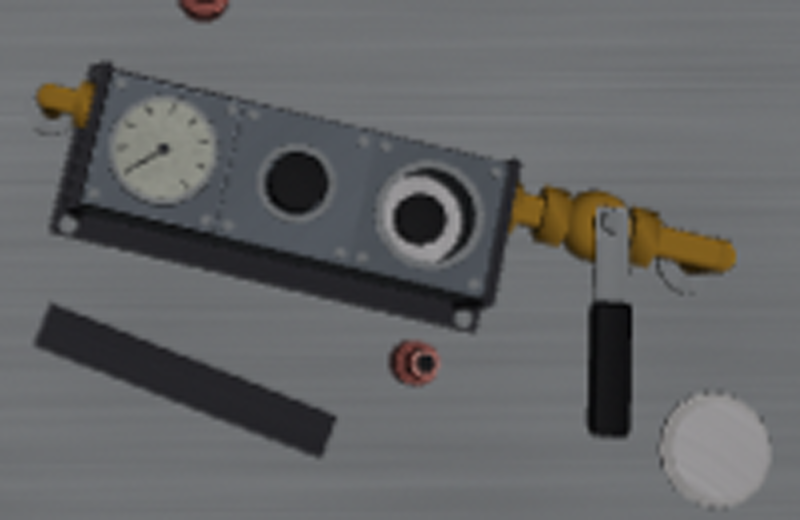

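The zoomed crop confirms the layout. The well mouth is at px (336.5,248.5), the key below it is centred with it, and the stem is at (383,249). The unit yaw is about -0.237 and the lever is at about 0.15–0.2 rad. I'll close the fingers, come down on the lever's left side, and sweep it round.

```bash
cat >> h.py <<'E'
O=np.array([.5377,.0649]); YAW=-np.arctan2(.0168,.0694)
ux=np.array([np.cos(YAW),np.sin(YAW)]); uy=np.array([-ux[1],ux[0]])
STEM=O+.02*ux-.17*uy
def pose(th,d,r=.08,z=.062):
    a=YAW+np.pi+th; u=np.array([np.cos(a),np.sin(a)]); n=np.array([u[1],-u[0]])
    return [*(STEM+r*u+d*n),z],[np.pi,0,a-np.pi]
def F(t=""):
    s=status.get_state();print(t,round(s["t"],2),s["tcp_pos"].round(4),"F",s["force"].round(1),"q7",s["joint_pos"][6].round(2));return s
E
python3 - <<'E'
from h import *
g=np.array([.4409,-.0989])-STEM; th0=(np.arctan2(g[1],g[0])-YAW-np.pi+np.pi)%(2*np.pi)-np.pi
print("stem",STEM,"yaw",YAW,"th0",th0,np.hypot(*g))
effector.grasp(20)
p,o=pose(th0,.045,z=.16)
bot.move_ptp(p,o);F("above")
q=kin.inverse_kinematics(*pose(1.57,.025));print(q)
bot.move_l(pose(th0,.045)[0],max_speed=.12);F("down")
cv2.imwrite("pics/a.png",cv2.resize(read_camera("scene")[120:280,100:340,::-1],None,fx=3,fy=3))
E
```

```text
stem [ 0.51714107 -0.10503331] yaw -0.23750597613724592 th0 0.15723255111550882 0.0764873695812102
above 2.98 [ 0.4412 -0.0545  0.1601] F [ 0.  -0.1  0.5] q7 -1.76
[ 0.71673183  0.50175859 -0.57703395  2.01229258  0.40009981  0.73911568
 -0.34310655]
down 3.94 [ 0.4415 -0.0538  0.0625] F [0.7 0.7 0.2] q7 -1.88
```

View pics/a.png

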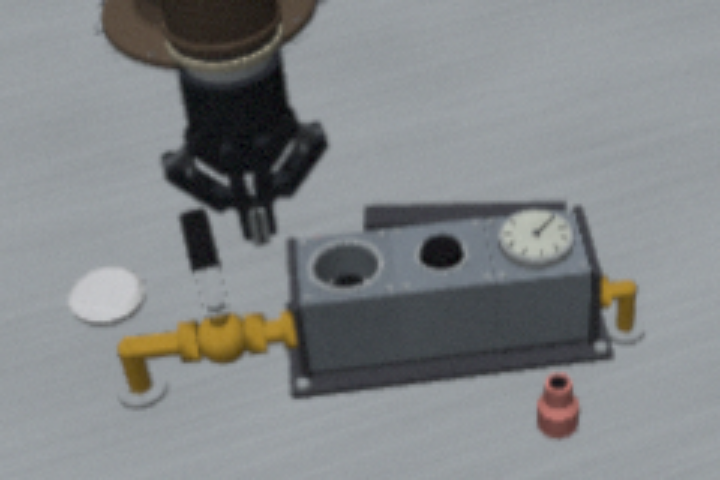

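The shut fingertips are at (260,225), left of the grip at (198,238), with clear space around them. Now I'll sweep the lever round.

```bash
python3 - <<'E'
from h import *
for th in np.append(np.arange(.3,1.45,.16),[1.45,1.5,1.54,1.58,1.62,1.66]):
    p,o=pose(th,.025)
    bot.move_l(p,o,max_speed=.08);s=F(f"{th:.2f}")
    if np.hypot(*s["force"][:2])>14: print("stop");break
cv2.imwrite("pics/b_top.png",read_camera("top")[:,:,::-1])
im=cv2.imread("pics/b_top.png");cv2.imwrite("pics/b.png",cv2.resize(im[195:325,230:430],None,fx=4,fy=4,interpolation=2))
E
```

```text
0.30 4.54 [ 0.436  -0.0852  0.0624] F [ 0.   1.  -0.2] q7 -1.68
0.46 4.86 [ 0.4338 -0.0981  0.0621] F [-0.5 -0.   0.5] q7 -1.52
0.62 5.17 [ 0.4337 -0.1114  0.062 ] F [0.2 0.  0.2] q7 -1.35
0.78 5.49 [ 0.4358 -0.1246  0.062 ] F [ 0.3  1.2 -0. ] q7 -1.19
0.94 5.81 [ 0.44   -0.1373  0.062 ] F [-0.4 -0.3 -0.3] q7 -1.03
1.10 6.12 [ 0.4462 -0.1492  0.062 ] F [-1.3 -0.2  1. ] q7 -0.87
1.26 6.44 [ 0.4541 -0.1598  0.062 ] F [ 0.4 -0.3 -0.2] q7 -0.72
1.42 6.76 [ 0.4637 -0.1692  0.062 ] F [ 0.2 -0.2  0.3] q7 -0.57
1.45 7.01 [ 0.4653 -0.1706  0.062 ] F [-1.7  1.2 -0.1] q7 -0.54
1.50 7.26 [ 0.4689 -0.1735  0.062 ] F [-1.3  1.3  0.6] q7 -0.49
1.54 7.51 [ 0.4718 -0.1756  0.0619] F [-1.6  1.3 -0.9] q7 -0.45
1.58 7.76 [ 0.4747 -0.1774  0.062 ] F [-2.   0.3 -0.8] q7 -0.42
1.62 8.01 [ 0.4765 -0.1787  0.0618] F [-4.3  2.7  3.1] q7 -0.38
1.66 8.26 [ 0.4764 -0.1794  0.0613] F [-14.4   4.2  10.8] q7 -0.34
stop
```

View pics/b.png

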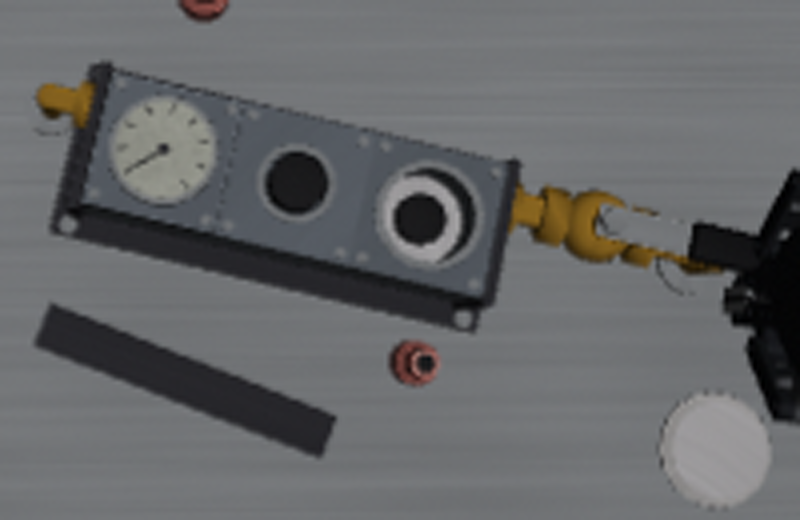

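Force rose to 14 N at 1.66, so something is blocking the finger. The lever now runs from (610,215) towards (725,245), in line with the pipe. I'll back off, measure the lever angle numerically, then take a wrist view above the well.

```bash
python3 - <<'E'
from h import *
p,o=pose(1.57,.05);bot.move_l(p,o,max_speed=.1)
p,o=pose(1.57,.09,z=.19,r=.03);bot.move_l(p,o,max_speed=.2);F("off")
im=read_camera("top")[:,:,::-1];cv2.imwrite("pics/c_top.png",im);c=calibration("top")
stem=onz(c,(383,249.3),.083)[:2]
gx,gy=cv2.projectPoints(np.array([[*pose(1.57,0,.077,.083)[0]]]),*(lambda Rm:(cv2.Rodrigues(Rm.T)[0],-Rm.T@c["eye"]))(R.from_euler("xyz",c["orientation"]).as_matrix()),c["mtx"],c["D"])[0][0,0]
r=blob(im.max(2)<35,c,(gx,gy),.083,60);print((gx,gy),r)
g=r[3][:2]-STEM;print("theta",(np.arctan2(g[1],g[0])-YAW-np.pi)%(2*np.pi),np.hypot(*g))
W=O-.072*uy
# pose above well, tool x along unit y
for yaw in(YAW,YAW+np.pi/2,YAW-np.pi/2,YAW+np.pi): print(yaw,kin.inverse_kinematics([*W,.06],[np.pi,0,yaw]))
bot.move_ptp([*(W-.03*ux),.20],[np.pi,0,YAW+np.pi/2]);F()
cw=calibration("wrist");w=read_camera("wrist");print(cw["eye"],cw["orientation"])
np.save("cw.npy",cw,allow_pickle=True);cv2.imwrite("pics/w.png",w[:,:,::-1])
cv2.imwrite("pics/cc.png",np.hstack([cv2.resize(im[215:315,340:440],(400,400)),cv2.resize(w[:,:,::-1],(400,400))]))
E
```

```text
off 9.65 [ 0.4224 -0.1135  0.1893] F [-0.1 -1.  -0.1] q7 -0.31
(np.float64(418.3847463078468), np.float64(258.80923020491855)) (array([420.38604931, 293.85868912]), np.int32(1663), ((422.1397399902344, 294.228271484375), (87.36425018310547, 38.54950714111328), 88.60282135009766), array([ 0.42611394, -0.17932675,  0.083     ]))
theta 0.9220281014425122 0.11749660869568102
-0.23750597613724592 [ 0.28001571  0.50133609 -0.46357641  1.9837917   0.32840443  0.72921655
 -2.19027121]
1.3332903506576506 [ 0.52393101  0.59376145 -0.79771182  1.96855733  0.5788281   0.82130546
 -0.83664268]
-1.8083023029321426 [-0.91054088  0.86284856  1.2476317   2.05721538 -1.00046425  1.02715714
 -2.51580428]
2.9040866774525473 [ 0.66577165  0.69701874 -1.02035539  1.96060598  0.75482228  0.92484148
  0.58802921]
 10.3 [0.4913 0.0024 0.1988] F [ 0.2 -0.3 -0.2] q7 -0.64
[0.51116759 0.07961143 0.34267454] [ 2.82670153e+00  2.21401149e-03 -2.36575085e-01]
```

View pics/cc.png

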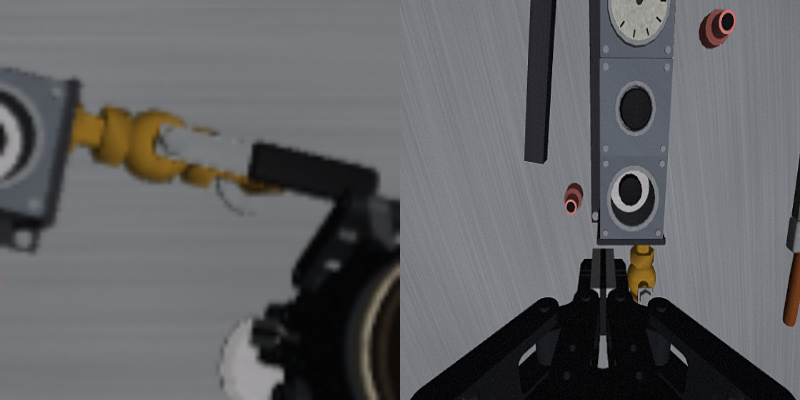

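The grip looks aligned, or within about 2° of the pipe, but it merges with the gripper in the mask. The wrist view shows the well at about (324,208) px and the black key concentric with it. I'll re-measure the lever now that the gripper is elsewhere, and the well from the wrist view.

```bash
python3 - <<'E'
from h import *
im=read_camera("top")[:,:,::-1];c=calibration("top");sc=read_camera("scene")[:,:,::-1];cs=calibration("scene")
for n,i,cc,uv in(("top",im,c,(418,259)),("scene",sc,cs,None)):
    if uv is None:
        Rm=R.from_euler("xyz",cc["orientation"]).as_matrix()
        uv=cv2.projectPoints(np.array([[*pose(1.57,0,.077,.083)[0]]]),cv2.Rodrigues(Rm.T)[0],-Rm.T@cc["eye"],cc["mtx"],cc["D"])[0][0,0]
    r=blob(i.max(2)<40,cc,uv,.083,60);g=r[3][:2]-STEM
    print(n,uv,r[0],r[1],r[2],"theta",(np.arctan2(g[1],g[0])-YAW-np.pi)%(2*np.pi),np.hypot(*g))
    a,b=[onz(cc,q,.083)[:2] for q in (lambda B:[(B[0]+B[1])/2,(B[2]+B[3])/2] if np.hypot(*(B[0]-B[1]))<np.hypot(*(B[1]-B[2])) else [(B[1]+B[2])/2,(B[3]+B[0])/2])(cv2.boxPoints(r[2]))]
    d=b-a; d=d*np.sign(-d[1]);print("  axis theta",(np.arctan2(d[1],d[0])-YAW-np.pi)%(2*np.pi))
cw=np.load("cw.npy",allow_pickle=True).item();w=cv2.imread("pics/w.png")
r=blob(w.max(2)<40,cw,(322,199),.065,80);print("key",r)
for k in((w.max(2)<40),):
    r=blob(k,cw,(332,115),.094,80);print("ckey",r)
print("W",O-.072*uy)
cv2.imwrite("pics/d.png",np.hstack([cv2.resize(im[215:315,340:440],(400,400)),cv2.resize(sc[170:270,100:200],(400,400))]))
E
```

```text
top (418, 259) [445.34955752 210.34845133] 904 ((453.29925537109375, 213.17623901367188), (134.5689239501953, 57.74824142456055), 22.948938369750977) theta 2.355550193253584 0.1659603224300964
  axis theta 1.4012792875029012
scene [135.95180045 223.94830538] [136.67357513 226.5492228 ] 193 ((136.56922912597656, 226.5538787841797), (6.449806213378906, 29.768335342407227), 82.87498474121094) theta 1.6812912018433757 0.07546014276041615
  axis theta 1.5845545968887826
key (array([321.89338235, 198.69852941]), np.int32(816), ((321.7500305175781, 198.75), (31.819805145263672, 31.11269760131836), 45.0), array([ 0.52338525, -0.00478325,  0.065     ]))
ckey (array([329.80179602, 113.82873637]), np.int32(1559), ((330.0000305175781, 113.50001525878906), (43.133514404296875, 44.5477294921875), 45.0), array([0.54018206, 0.063845  , 0.094     ]))
W [ 0.52075989 -0.0050788 ]
```

View pics/d.png

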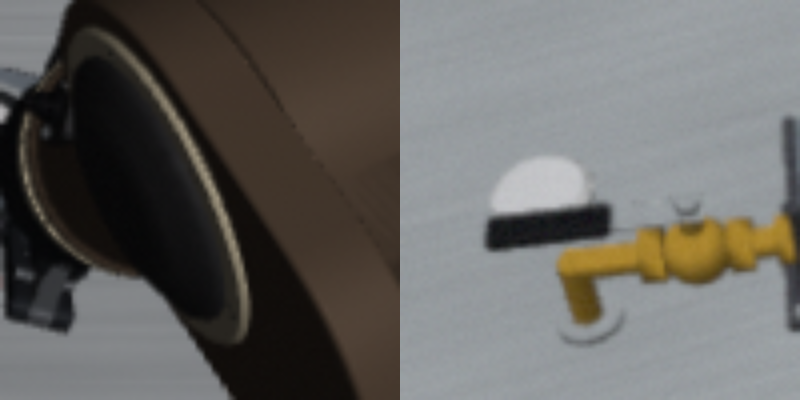

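The scene view shows the grip parallel to the pipe at theta ≈1.58. The wrist and top views of the key agree within 2.5 mm. As a check that the stop, not the pipe, blocked the finger, I'll push again with the tip higher. Then I'll go over the well.

```bash
python3 - <<'E'
from h import *
p,o=pose(1.57,.05,z=.19);bot.move_ptp(p,o)
p,o=pose(1.57,.05,z=.070);bot.move_l(p,o,max_speed=.12);F("down")
for th,d in((1.57,.026),(1.57,.023),(1.57,.020),(1.57,.017),(1.57,.014)):
    p,o=pose(th,d,z=.070);bot.move_l(p,o,max_speed=.08);s=F(d)
    print("  offset",-(s["tcp_pos"][:2]-STEM)@ux)
    if np.hypot(*s["force"][:2])>16: break
p,o=pose(1.57,.05,z=.070);bot.move_l(p,o,max_speed=.1)
p,o=pose(1.57,.06,z=.17);bot.move_l(p,o,max_speed=.15)
bot.move_ptp([.522,-.005,.14],[np.pi,0,YAW+np.pi/2]);F("over well")
sc=read_camera("scene")[:,:,::-1];cv2.imwrite("pics/e.png",cv2.resize(sc[130:280,100:340],None,fx=3,fy=3))
E
```

```text
down 12.34 [ 0.4502 -0.1709  0.0706] F [0.1 0.7 0.5] q7 -0.43
0.026 12.79 [ 0.4731 -0.1765  0.0701] F [-0.5  0.1 -0.4] q7 -0.43
  offset 0.026008055700156282
0.023 13.04 [ 0.4758 -0.1773  0.07  ] F [ 0.1 -0.6 -0.8] q7 -0.43
  offset 0.023173424899573913
0.02 13.29 [ 0.477  -0.1778  0.0696] F [-5.9  0.7  3.1] q7 -0.43
  offset 0.021870558866588483
0.017 13.54 [ 0.4773 -0.1779  0.0692] F [-14.3   3.3  10.3] q7 -0.43
  offset 0.021607083057770253
0.014 13.79 [ 0.4775 -0.178   0.0689] F [-22.5   6.3  18.8] q7 -0.43
  offset 0.021372994632740748
over well 15.88 [ 0.5214 -0.0051  0.139 ] F [-0.2 -1.2  0.1] q7 -0.72
```

View pics/e.png

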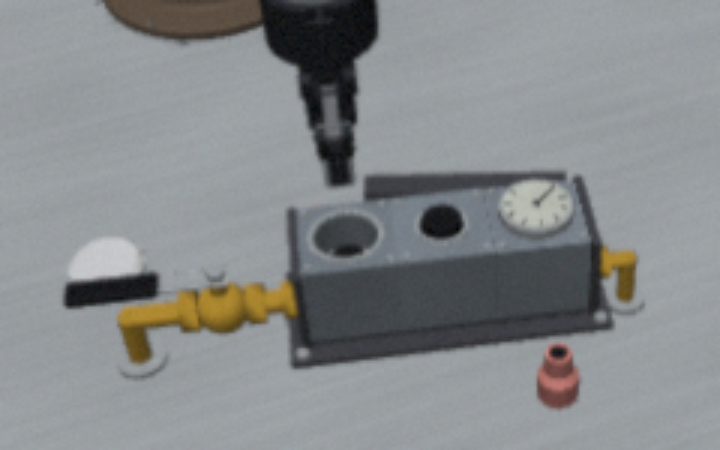

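The finger was blocked at the same 22 mm offset, which is half the grip width plus half the finger, at 24 N, so the lever is on its stop. It is parallel to the pipe at (110,290)–(215,275), and the finger is over the well at (340,180). Now I'll press the key.

```bash
python3 - <<'E'
from h import *
a=[np.pi,0,YAW+np.pi/2]
bot.move_l([.522,-.005,.072],a,max_speed=.06);s=F("in well")
if np.abs(s["force"]).max()<4:
    for z in(.066,.063,.060,.058,.056,.054,.052):
        bot.move_l([.522,-.005,z],a,max_speed=.03);bot.dwell(.15);s=F(z)
        if s["force"][2]>12: break
    bot.dwell(.4);F("hold")
    sc=read_camera("scene")[:,:,::-1];cv2.imwrite("pics/f.png",cv2.resize(sc[130:280,100:340],None,fx=3,fy=3))
E
```

```text
in well 17.22 [ 0.5223 -0.005   0.0724] F [0.6 0.3 0.2] q7 -0.8
0.066 17.72 [ 0.522  -0.005   0.0661] F [0.4 0.6 0.4] q7 -0.81
0.063 18.12 [ 0.5223 -0.0049  0.0632] F [1.5 0.3 2.1] q7 -0.81
0.06 18.52 [ 0.5223 -0.0049  0.0602] F [ 1.7 -0.2  2.9] q7 -0.82
0.058 18.92 [ 0.5224 -0.0049  0.0589] F [-1.5  0.1 13.5] q7 -0.82
hold 19.32 [ 0.5224 -0.005   0.0589] F [-2.  -0.9 14.7] q7 -0.82
```

View pics/f.png

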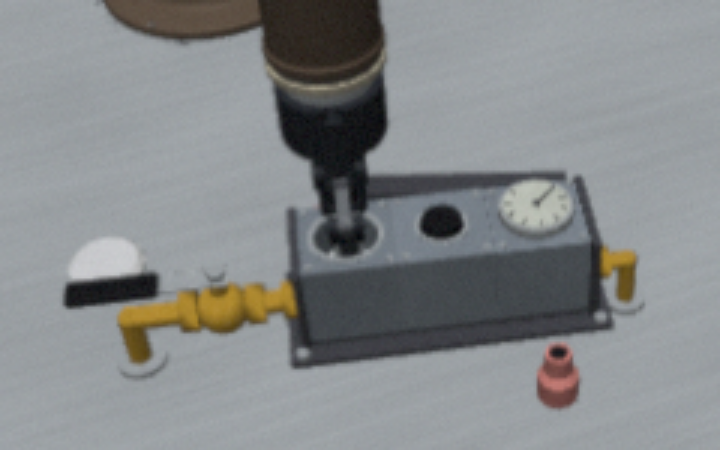

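The finger is in the middle of the well at (345,235). The spring force rose as expected, then the key hit a hard stop at z = 0.059 with 14 N, which is the bottom. The lever is still open, so I'm handing in.

```bash
python3 -c "
from station import order
print(order.finish_job())"
```

```text
the job is handed in; nothing more can be done
None
```

I pushed the valve lever fully open against its stop and handed the job in with the finger holding the purge key at the bottom at about 14 N; the raised key and the loose items were left alone.

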